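# Find the spindle flats and hold the collar on them

## Robot

A 7-joint arm with a two-finger parallel gripper is mounted at the origin on a cart in front of the work surface, level with it; the furniture and walls round the work are solid. World frame = base frame: x ahead of the robot, y to its left, z up, the work surface at z = 0. Lengths are in mm, angles in rad, forces in N, time in s.
With the tool pointing down it reaches from about 400 to 875 mm from the base axis. Payload 4.4 kg.
Tool frame: the origin (TCP) lies at the very end of the fingers, on their centre line; the grasp point (between the pads) lies 19 mm behind it; y points along the fingers, z is the direction in which the jaws open and shut, and the axes are right-handed (so a half turn about y gives the same grasp; the last joint's range is limited). The gripper opens to 85 mm and grips with 20 to 120 N. Pads are 22 mm wide; open, the fingers measure 114 mm over their backs; the gripper's body (76 mm by 85 mm) begins 54 mm behind the grasp point. The pads swing forward as they close: fully open they stand 13 mm farther back than shut.
Start: joints at [1.11, 0.628, 0.038, 1.517, -0.027, 0.996, -0.02], TCP at [250.033, -600.001, 231.313] pointing down, gripper open.
Joint ranges: [-3.06, 3.06], [-0.37, 2.12], [-1.25, 1.32], [0.18, 2.47], [-1.1, 4.24], [0.23, 1.98], [-2.94, 2.94]. Speed limits (rad/s): [2.57, 2.57, 3.14, 3.14, 3.14, 3.14, 3.14].

## Interface

Orientations are given as [roll, pitch, yaw] about the fixed x, y, z axes, in that order (R = Rz(yaw) Ry(pitch) Rx(roll)).
In Python, from cell import read_state, get_image, finish_job gives the robot as it stands. The module is installed in compiled form; this text tells all that it offers.
- The arm moves only by the tool servo_tool, never from a script. Its argument "increments" is a list of rows, each an object of numbers: "dx", "dy", "dz": the shift along the world's x, y, z in cm; "ax", "ay", "az": the turn, a rotation vector about the world's x, y, z in rad; "claw": the closure, from -1 (fully open) to 1 (shut). A call has 1 to 8 rows; each row is the pose to reach, as a shift and turn from the pose commanded when the call began; what a row does not reach only later rows make up. A row lasts 1/12 s, in which the tool goes at most 41.7 mm and 7.16 degrees, less where a joint would pass 70% of its speed; a pose out of reach is approached as far as the arm can. A call with a gripper value outside its range is refused whole. The fingers move at their own pace and stop on an object; the grip force is fixed at half the most. Time passes only in rows, so rows that repeat a pose let the fingers close. It gives the time, the measured TCP pose, the force and the opening at its end, in the units of the state.
- read_state(): the state, without advancing time (a new reading comes with each control period).
- get_image(name): name is "scene" or "top"; returns a dict with "color" (420x560x3 uint8, red, green, blue), "fov_y" (degrees; the focal length in pixels is half the picture's height over the tangent of half this angle, whatever the lens; pixels are square), "cx", "cy" (the principal point, pixels), "R" (3x3) and "t" (3): a world point X has camera coordinates R X + t. Camera axes: x right, y down, z forward; pixel columns grow to the right and rows downward; lengths in mm; the calibration is good to about 2 mm. A picture is of the moment at which its call begins. There is no depth.
- finish_job(): hands the job in, once; it reports no verdict.
The state is a dict: "clock": time; "qpos": joint angles; "qd": joint speeds; "tau": joint torques, N m; "eef_pos": TCP position; "tool_rot": TCP orientation; "force": force on the tool from outside, world axes, zero at the start; "torque": the same for the moment, N m; "width": finger opening in mm.
Only numpy, scipy, OpenCV 4.12 (cv2) and the standard library are available. Lean on these libraries where they do the work, as an engineer would, in place of code of your own. Each camera call takes 0.05 s, during which the arm holds its last target.

## Task

The stirrer drive's upright spindle has two flats that face the wrong way: feel for them by pinching the spindle between the fingers, and turn the spindle until the flats face the drive's front and back. Then take the collar that has the thumbscrew and slip it over the spindle with the thumbscrew pointing straight to the drive's front, so that the screw's tip goes down along the flat. Finish while holding it there, level, its top flush with the spindle's end and clear of the shoulder below, without letting go, and leave the other things on the bench where they are.

Things in the scene. Friction and masses are not known exactly. Their poses are not given: they have to be found in the camera images.
- drive: Stirrer drive, fixed to the bench: low white housing 130 (x) x 110 (y) x 45 mm high. Origin under its centre at bench level, z up; its -x face is the front (grey panel with a round black knob, to x = -81 mm, and a black switch). On top, at the centre, an aluminium bearing boss (52 mm wide, top at 62 mm) carries the upright steel spindle.
- shoulder (a point): On the spindle's axis, 72 mm above the bench: top of the turning round shoulder (28 mm diameter, from 62 mm), where the shaft begins. The spindle turns freely both ways about the vertical against light friction (0.04 N m) and stays where left. Its angle is not reported: at the start the flats' normals are 45 to 90 degrees off the drive's front-back line, to either side.
- spindle_end (a point): On the spindle's axis at its upper end, 122 mm above the bench; axes as the drive's (not turning with the spindle). From shoulder to end the shaft is 18 mm round with two opposite flats, each 15 mm wide and 5 mm from the axis: it measures 10 mm across the flats and 18 mm across the round sides. The last 2 mm taper slightly.
- collar: Loose steel shaft collar lying flat on the bench: a ring 42 mm outside, 20 mm high, round bore 22 mm, about 0.1 kg, with a thumbscrew through its wall along the collar's -x at mid height. Origin at the centre of its underside, z up along the bore.
- collar_top (a point): Centre of the collar's top face, on its axis, 20 mm above its underside.
- screw_head (a point): Middle of the thumbscrew's head (13 mm wide, 25 to 33 mm from the collar's axis), 30 mm from the axis along the collar's -x, 10 mm above its underside. Inside, the screw's 8 mm wide tip stands into the bore up to 6.5 mm from the axis, so the collar goes down over the spindle only with the screw over a flat (within about 15 degrees).
- spacer: Bystander: loose plain steel ring of the same size as the collar (42 mm, 20 mm high) but without a thumbscrew. The collar and the spacer may change places. Origin at the centre of its underside.
- hdpe_bottle: Bystander: small white storage bottle, 50 mm wide, 124 mm high, standing loose to the left. Origin at the centre of its underside.
- tape_roll: Bystander: loose roll of yellow tape, 70 mm wide, 19 mm high, lying at the front of the bench. Origin at the centre of its underside.
- timer: Bystander: loose small white bench timer, 58 x 62 x 16 mm, lying at the front of the bench. Origin at the centre of its underside.
Things that resemble listed ones, but are neither listed nor needed, are in the scene too. Leave any brown or orange look-alike of the collar alone.

How it is judged (in metres and radians):
On the way, in this order (a step that is already met when the one before it is completed fails the run):
1. the fingers pinch the spindle (contact force between the fingers and drive above 3 N and distance between the grasp point and spindle_end below 0.05 m), for 0.2 s.
2. the collar is picked up (height (world z) of collar above 0.04 m and contact force between the fingers and collar above 1 N), for 0.2 s.
At the end, for the whole second after the job is handed in: The fingers hold the collar round the spindle: axes within 4 mm, level within 7 degrees, its top within 4 mm of flush with the spindle's end (so clear of the shoulder), thumbscrew to the drive's front within 8 mm sideways at its head (15 degrees), at rest (contact force between the fingers and collar above 2 N and horizontal distance between collar_top and spindle_end below 0.004 m and z of collar_top in the frame of spindle_end between -0.004 and 0.004 m and angle between collar's own z axis and vertical below 0.12 rad and x of screw_head in the frame of drive below -0.02 m and y of screw_head in the frame of drive between -0.008 and 0.008 m and linear speed of collar below 0.02 m/s); the arm keeps its last pose, push and grip.
It fails at once if the plain ring is pushed more than 30 mm (distance of spacer from where it was at the start of the episode above 0.03 m).
It fails at once if the bottle is pushed more than 30 mm (distance of hdpe_bottle from where it was at the start of the episode above 0.03 m).
It fails at once if the tape roll is pushed more than 30 mm (distance of tape_roll from where it was at the start of the episode above 0.03 m).
It fails at once if the timer is pushed more than 30 mm (distance of timer from where it was at the start of the episode above 0.03 m).
It also fails if it takes over 64 s, if anything falls off the work surface, if the arm or the gripper's body presses on something with over 40 N, if the wrist force passes 120 N, or if a joint passes its speed limit or range.

## Working session

There is one attempt and no reset: what is moved stays moved. The work goes in short steps, Python scripts to look and compute and a tool call to move; the robot and the scene stay as the last step left them, time stands still between calls to the robot, and variables do not carry over. Pictures are saved under pics/ and viewed, and the job is handed in when it is done.

Besides the shell and the picture viewer there is one more tool, called after "Emit:" as a command line: name --argument value ..., lists and objects as JSON in quotes. servo_tool: Moves the arm, as the interface text tells. Its arguments: {"type":"object","properties":{"increments":{"type":"array","items":{"type":"object","properties":{"dx":{"type":"number"},"dy":{"type":"number"},"dz":{"type":"number"},"ax":{"type":"number"},"ay":{"type":"number"},"az":{"type":"number"},"claw":{"type":"number"}}}}},"required":["increments"]}

```bash
mkdir -p pics
cat > h.py <<'E'
import numpy as np, cv2
from cell import read_state, get_image, finish_job
def cam(n):
    d=get_image(n); d['R']=np.array(d['R']);d['t']=np.array(d['t']);d['f']=d['color'].shape[0]/2/np.tan(np.radians(d['fov_y'])/2); return d
def onplane(d,u,v,z):
    r=d['R'].T@np.array([(u-d['cx'])/d['f'],(v-d['cy'])/d['f'],1]); c=-d['R'].T@d['t']
    return c+r*(z-c[2])/r[2]
def proj(d,X):
    p=d['R']@np.array(X,float)+d['t']; return p[:2]/p[2]*d['f']+[d['cx'],d['cy']]
def save(d,n): cv2.imwrite(n,cv2.cvtColor(d['color'],cv2.COLOR_RGB2BGR))
E
python3 - <<'E'
from h import *
print(read_state())
for n in('scene','top'):
    d=cam(n);save(d,f'pics/{n}0.png');print(n,d['fov_y'],d['cx'],d['cy'],d['R'].round(3).tolist(),(-d['R'].T@d['t']).round())
E
```

```text
{'clock': 0.0, 'qpos': array([ 1.11020485,  0.62932719,  0.03841138,  1.51841234, -0.02701483,
        0.99628133, -0.02000854]), 'qd': array([-4.34246439e-04, -2.35387131e-03, -2.81198061e-04,  6.23969999e-04,
       -7.01730654e-04, -1.56801780e-04,  5.47510276e-05]), 'tau': array([-6.18084050e-04, -5.63410306e+01,  1.22592453e+00, -1.93448013e+01,
        1.08004760e-02,  1.04398438e-02, -4.11979784e-06]), 'eef_pos': array([ 249.79944464, -599.38736051,  230.38661267]), 'tool_rot': array([-1.57270780e+00,  5.26680100e-06, -2.74679407e+00]), 'force': array([ 0.12794547, -0.18266202, -0.64308839]), 'torque': array([0.052944  , 0.00161453, 0.01496358]), 'width': 85.11049264201479}
scene 45.38101286338781 278.2161258543275 215.88019724568912 [[-0.578, -0.816, -0.007], [-0.548, 0.394, -0.738], [0.605, -0.422, -0.675]] [-146.  478.  796.]
top 43.87409227119617 287.572013393657 210.1404062684999 [[0.027, -0.999, 0.036], [-0.997, -0.029, -0.069], [0.07, -0.034, -0.997]] [ 404.   49. 1217.]
```

View pics/scene0.png

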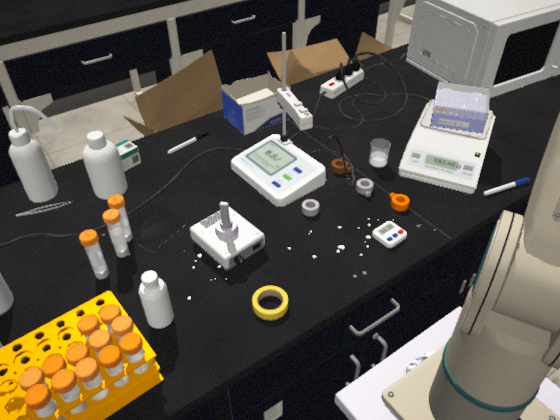

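View pics/top0.png

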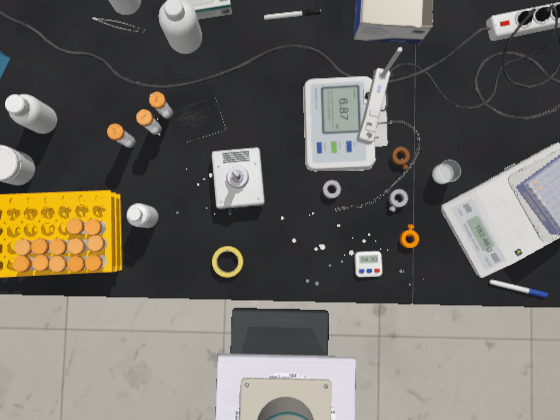

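Run:
```python
from h import *
d=cam('top');im=cv2.cvtColor(d['color'],cv2.COLOR_RGB2BGR)
a=cv2.resize(im[140:220,200:280],None,fx=5,fy=5,interpolation=cv2.INTER_CUBIC)
b=cv2.resize(im[165:245,350:430],None,fx=5,fy=5,interpolation=cv2.INTER_CUBIC)
d=cam('scene');im=cv2.cvtColor(d['color'],cv2.COLOR_RGB2BGR)
cv2.imwrite('pics/c1.png',np.hstack([a[:, :400],b[:, :400]]))
a=cv2.resize(im[190:275,180:280],None,fx=4,fy=4,interpolation=cv2.INTER_CUBIC)
b=cv2.resize(im[150:235,300:400],None,fx=4,fy=4,interpolation=cv2.INTER_CUBIC)
cv2.imwrite('pics/c2.png',np.hstack([a,b]))
```

```text
(no output)
```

View pics/c1.png

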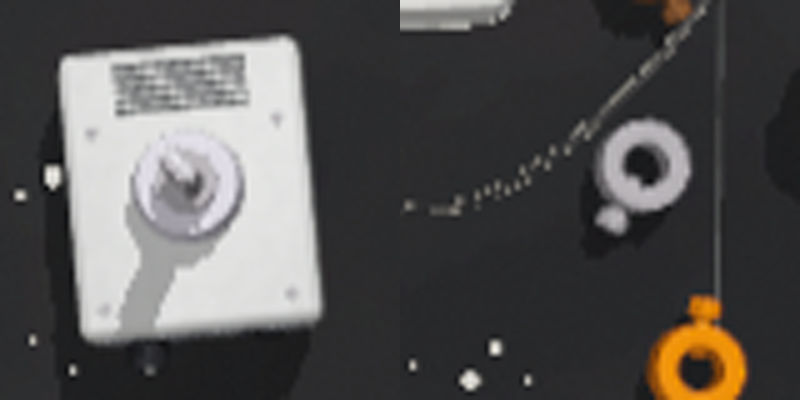

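View pics/c2.png

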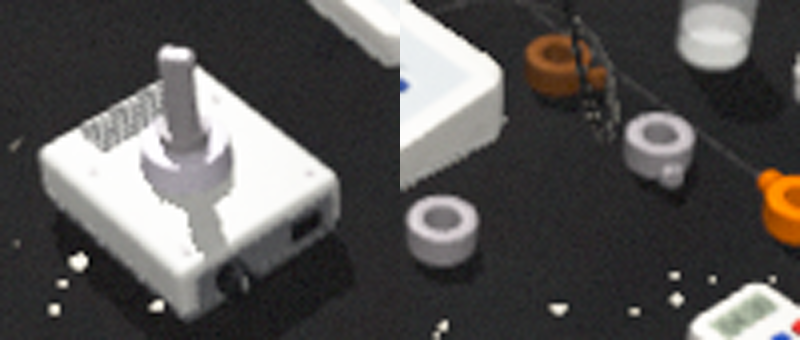

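Run:
```python
from h import *
d=cam('top');im=d['color'].astype(int)
hsv=cv2.cvtColor(d['color'],cv2.COLOR_RGB2HSV)
# drive housing
m=((hsv[...,2]>140)&(hsv[...,1]<60)).astype(np.uint8); m[:140]=0;m[215:]=0;m[:,:205]=0;m[:,275:]=0
m=cv2.morphologyEx(m,cv2.MORPH_OPEN,np.ones((3,3)))
m=cv2.morphologyEx(m,cv2.MORPH_CLOSE,np.ones((9,9)))
c=max(cv2.findContours(m,0,1)[0],key=cv2.contourArea)
r=cv2.minAreaRect(c);bx=cv2.boxPoints(r);P=np.array([onplane(d,u,v,45) for u,v in bx]);print(r);print(P.round(1));ctr=P.mean(0)
E=[(P[(i+1)%4]-P[i])[:2] for i in range(4)];print([ (np.linalg.norm(e).round(1),np.degrees(np.arctan2(e[1],e[0])).round(1)) for e in E],ctr)
print('proj spindle end guess',proj(d,[ctr[0],ctr[1],122]), proj(d,[ctr[0],ctr[1],72]))
# rings
for n,(u,v) in dict(sp=(332,189),col=(398,198)).items():
    m=np.zeros(im.shape[:2],np.uint8); w=22
    m[v-w:v+w,u-w:u+w]=((hsv[...,2]>95)&(hsv[...,1]<70))[v-w:v+w,u-w:u+w]
    nl,lab,st,ce=cv2.connectedComponentsWithStats(m)
    k=lab[v-w:v+w,u-w:u+w]; i=1+np.argmax(st[1:,4]); mm=(lab==i).astype(np.uint8)
    c=max(cv2.findContours(mm,0,1)[0],key=cv2.contourArea); hull=cv2.convexHull(c)
    print(n,st[i],cv2.minEnclosingCircle(c))
    f=cv2.morphologyEx(cv2.drawContours(mm.copy(),[c],-1,1,-1),cv2.MORPH_OPEN,cv2.getStructuringElement(2,(9,9)))
    cc=max(cv2.findContours(f,0,1)[0],key=cv2.contourArea);e=cv2.fitEllipse(cc);print(e,onplane(d,*e[0],20).round(1),onplane(d,*e[0],15).round(1))
    rest=cv2.drawContours(mm.copy(),[c],-1,1,-1)-f; 
    ys,xs=np.nonzero(rest); print(list(zip(xs,ys)))
cv2.imwrite('pics/z.png',np.hstack([cv2.resize(cv2.cvtColor(d['color'],cv2.COLOR_RGB2BGR)[155:195,215:255],None,fx=10,fy=10,interpolation=0),cv2.resize(cv2.cvtColor(d['color'],cv2.COLOR_RGB2BGR)[180:220,378:418],None,fx=10,fy=10,interpolation=0)]))
s=cam('scene')
print(proj(s,[ctr[0],ctr[1],122]))
```

```text
((235.34426879882812, 177.28689575195312), (56.76591110229492, 52.2391242980957), 84.80557250976562)
[[613.5 195.3  45. ]
 [628.2  78.2  45. ]
 [499.9  62.7  45. ]
 [485.8 179.   45. ]]
[(np.float64(118.0), np.float64(-82.8)), (np.float64(129.3), np.float64(-173.1)), (np.float64(117.1), np.float64(96.9)), (np.float64(128.7), np.float64(7.3))] [556.84625687 128.81852402  45.        ]
proj spindle end guess [233.04636586 172.3706488 ] [234.60355179 175.56744647]
sp [323 180  18  18 206] ((331.5789489746094, 188.55262756347656), 9.211562156677246)
((331.5323181152344, 188.5612335205078), (17.038991928100586, 17.333419799804688), 87.60701751708984) [540.6 -92.4  20. ] [541.1 -92.9  15. ]
[(np.int64(329), np.int64(180)), (np.int64(334), np.int64(180)), (np.int64(335), np.int64(180)), (np.int64(328), np.int64(197)), (np.int64(329), np.int64(197)), (np.int64(335), np.int64(197))]
col [389 189  19  23 243] ((396.2547302246094, 199.49057006835938), 11.96087646484375)
((398.5, 197.65963745117188), (17.171844482421875, 17.326065063476562), 90.0) [ 524.1 -249.    20. ] [ 524.6 -250.2   15. ]
[(n
[... 381 characters left out ...]
 (np.int64(391), np.int64(207)), (np.int64(392), np.int64(207)), (np.int64(393), np.int64(207)), (np.int64(394), np.int64(207)), (np.int64(389), np.int64(208)), (np.int64(390), np.int64(208)), (np.int64(391), np.int64(208)), (np.int64(392), np.int64(208)), (np.int64(393), np.int64(208)), (np.int64(394), np.int64(208)), (np.int64(389), np.int64(209)), (np.int64(390), np.int64(209)), (np.int64(391), np.int64(209)), (np.int64(392), np.int64(209)), (np.int64(393), np.int64(209)), (np.int64(394), np.int64(209)), (np.int64(391), np.int64(210)), (np.int64(392), np.int64(210)), (np.int64(393), np.int64(210)), (np.int64(394), np.int64(210)), (np.int64(393), np.int64(211))]
[221.27185249 203.29925453]
```

View pics/z.png

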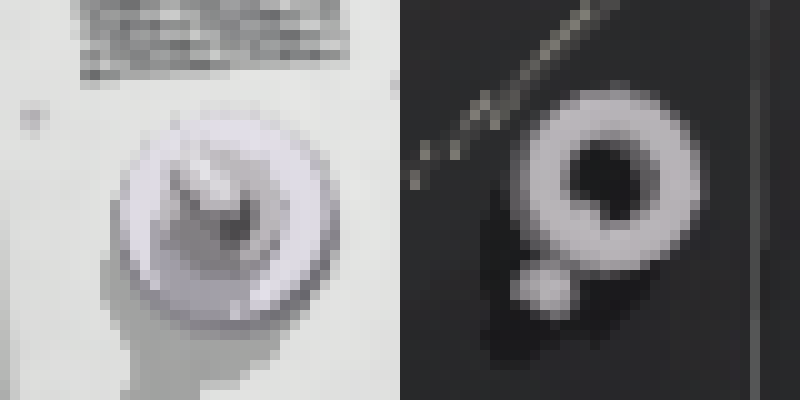

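Run:
```python
from h import *
d=cam('top');s=cam('scene')
print('boss',onplane(d,237.7,176.5,62),'tip',onplane(d,236.2,172.8,122))
z=[]
for im,(u,v),n in((d,(238,177),25),(s,(227,222),28)):
    z.append(cv2.resize(cv2.cvtColor(im['color'],cv2.COLOR_RGB2BGR)[v-n:v+n,u-n:u+n],(400,400),interpolation=0)); print(u-n,v-n,400/2/n)
cv2.imwrite('pics/z2.png',np.hstack(z))
g=cv2.cvtColor(d['color'],cv2.COLOR_RGB2GRAY)
# housing edges: subpixel line fits of white top face
def edge(pts,dirn):
    out=[]
    for p in pts:
        ts=np.arange(-6,6.01,.25); q=np.array([[p[0]+dirn[0]*t,p[1]+dirn[1]*t] for t in ts],np.float32)
        val=cv2.remap(g,q[:,0].reshape(1,-1),q[:,1].reshape(1,-1),1)[0].astype(float)
        i=np.argmax(np.abs(np.gradient(cv2.GaussianBlur(val.reshape(1,-1),(5,1),0)[0]))); out.append(q[i])
    return np.array(out)
L=edge([(212.5+ (v-150)*.09,v) for v in range(158,200,3)],(1,0))
F=edge([(u,207-(u-217)*.1) for u in range(220,262,3)],(0,1))
R=edge([(259.5+(v-150)*.09,v) for v in range(155,198,3)],(1,0))
B=edge([(u,151.5-(u-217)*.1) for u in range(218,256,3)],(0,1))
for n,E in dict(L=L,F=F,R=R,B=B).items():
    W=np.array([onplane(d,*p,45)[:2] for p in E]); vx,vy,x0,y0=cv2.fitLine(W.astype(np.float32),cv2.DIST_HUBER,0,.01,.01).ravel()
    res=(W-[x0,y0])@[-vy,vx]
    print(n,np.degrees(np.arctan2(vy,vx)).round(2),x0,y0,res.std().round(2))
```

```text
boss [556.31215156 122.58348472  62.        ] tip [556.14526678 122.15687886 122.        ]
213 152 8.0
199 194 7.142857142857143
L 6.82 553.9155 178.6031 0.94
F -82.94 491.0091 120.048004 1.61
R 7.17 551.2273 68.69975 0.44
B -82.67 622.0497 129.61058 0.53
```

View pics/z2.png

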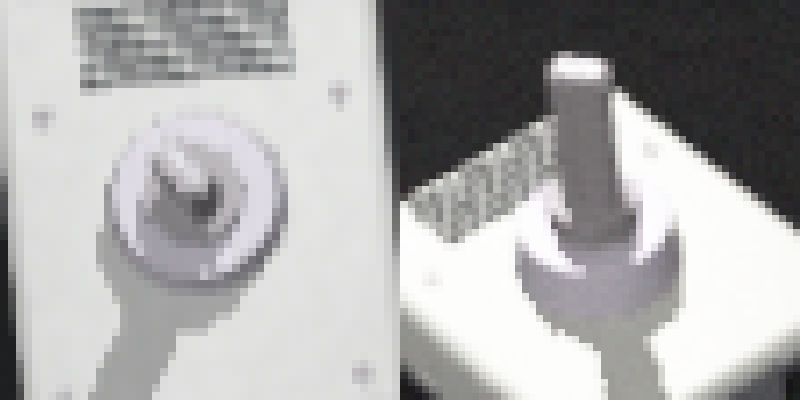

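Candidates in the top view are the plain steel ring (332,189), the steel ring with a thumbscrew (398,198, screw head at 392,208), the brown one (401,156) and the orange one (410,238). The collar is the ring at (398,198), because it is steel and has the thumbscrew; the enlarged crop confirms this. The spindle tip at about (236,173) has its long axis about 37° in world, so the flats' normals lie near 127°. The drive yaw is about 7°.

Run:
```python
from h import *
d=cam('top');s=cam('scene')
h=onplane(d,392.1,208.6,12);c=onplane(d,398.4,197.7,20)
print('top',h,c,np.linalg.norm((h-c)[:2]),np.degrees(np.arctan2(*(h-c)[1::-1])))
for z in (0,10,20):print(proj(s,[c[0],c[1],z]))
print(proj(s,h))
hs=onplane(s,300+268/4,150+175/4,10);cs=onplane(s,300+260/4,150+134/4,20)
print('scene',hs,cs,np.degrees(np.arctan2(*(hs-cs)[1::-1])))
print('tip scene',onplane(s,199+ (578-400)/7.143,194+68/7.143,122))
```

```text
top [ 498.80740852 -236.21607667   12.        ] [ 524.0163685  -248.75361528   20.        ] 28.15460065164841 153.5567953862355
[363.28509439 189.12486779]
[363.71877025 185.99698079]
[364.15718428 182.83491979]
[367.02676626 192.57243416]
scene [ 497.18606321 -234.93473342   10.        ] [ 520.87146897 -248.65723145   20.        ] 149.91349355634878
tip scene [553.08641243 124.77021606 122.        ]
```

Emit:
servo_tool --increments '[{"dx": 1.28,"dy": 3.0,"az": 0.03},{"dx": 2.55,"dy": 6.0,"az": 0.06},{"dx": 3.8,"dy": 9.0,"az": 0.09},{"dx": 5.1,"dy": 12.0,"az": 0.12},{"dx": 6.4,"dy": 15.1,"az": 0.15},{"dx": 7.7,"dy": 18.1,"az": 0.18},{"dx": 8.9,"dy": 21.1,"az": 0.22},{"dx": 10.2,"dy": 24.1,"az": 0.26}]'

```text
invalid input at $.increments[0]: expected keys dx, dy, dz, ax, ay, az, claw
```

Emit:
servo_tool --increments '[{"dx": 1.28,"dy": 3.0,"dz": 0,"ax": 0,"ay": 0,"az": 0.03,"claw": -1},{"dx": 3.8,"dy": 9.0,"dz": 0,"ax": 0,"ay": 0,"az": 0.09,"claw": -1},{"dx": 5.1,"dy": 12.0,"dz": 0,"ax": 0,"ay": 0,"az": 0.12,"claw": -1},{"dx": 6.4,"dy": 15.1,"dz": 0,"ax": 0,"ay": 0,"az": 0.15,"claw": -1},{"dx": 7.7,"dy": 18.1,"dz": 0,"ax": 0,"ay": 0,"az": 0.18,"claw": -1},{"dx": 8.9,"dy": 21.1,"dz": 0,"ax": 0,"ay": 0,"az": 0.22,"claw": -1},{"dx": 10.2,"dy": 24.1,"dz": 0,"ax": 0,"ay": 0,"az": 0.26,"claw": -1},{"dx": 10.2,"dy": 24.1,"dz": 0,"ax": 0,"ay": 0,"az": 0.26,"claw": -1}]'

```text
clock: 1.17
eef_pos: [355.4, -352.0, 231.6]
tool_rot: [-1.573, 0.004, -2.476]
force: [-0.3, 0.5, -0.5]
width: 85.4
```

Emit:
servo_tool --increments '[{"dx": 1.3,"dy": 3.0,"dz": 0,"ax": 0,"ay": 0,"az": 0,"claw": -1},{"dx": 2.6,"dy": 6.0,"dz": 0,"ax": 0,"ay": 0,"az": 0,"claw": -1},{"dx": 3.8,"dy": 9.0,"dz": 0,"ax": 0,"ay": 0,"az": 0,"claw": -1},{"dx": 5.1,"dy": 12.0,"dz": 0,"ax": 0,"ay": 0,"az": 0,"claw": -1},{"dx": 6.4,"dy": 15.1,"dz": 0,"ax": 0,"ay": 0,"az": 0,"claw": -1},{"dx": 7.7,"dy": 18.1,"dz": 0,"ax": 0,"ay": 0,"az": 0,"claw": -1},{"dx": 8.9,"dy": 21.1,"dz": 0,"ax": 0,"ay": 0,"az": 0,"claw": -1},{"dx": 10.2,"dy": 24.1,"dz": 0,"ax": 0,"ay": 0,"az": 0,"claw": -1}]'

```text
clock: 1.83
eef_pos: [454.5, -116.7, 231.6]
tool_rot: [-1.57, 0.0, -2.487]
force: [0.4, -0.4, -0.4]
width: 85.3
```

Emit:
servo_tool --increments '[{"dx": 1.3,"dy": 3.5,"dz": 0,"ax": 0,"ay": 0,"az": 0,"claw": -1},{"dx": 2.6,"dy": 7.0,"dz": 0,"ax": 0,"ay": 0,"az": 0,"claw": -1},{"dx": 3.9,"dy": 10.5,"dz": 0,"ax": 0,"ay": 0,"az": 0,"claw": -1},{"dx": 5.2,"dy": 14,"dz": 0,"ax": 0,"ay": 0,"az": 0,"claw": -1},{"dx": 6.5,"dy": 17.5,"dz": 0,"ax": 0,"ay": 0,"az": 0,"claw": -1},{"dx": 8.3,"dy": 21,"dz": 0,"ax": 0,"ay": 0,"az": 0,"claw": -1},{"dx": 10.1,"dy": 24.1,"dz": 0,"ax": 0,"ay": 0,"az": 0,"claw": -1},{"dx": 10.1,"dy": 24.1,"dz": 0,"ax": 0,"ay": 0,"az": 0,"claw": -1}]'

```text
clock: 2.5
eef_pos: [558.0, 132.1, 231.6]
tool_rot: [-1.573, 0.007, -2.478]
force: [0.8, 1.7, 0.6]
width: 85.8
```

Emit:
servo_tool --increments '[{"dx": 0,"dy": 0,"dz": 0,"ax": 0,"ay": 0,"az": 0,"claw": -1},{"dx": 0,"dy": 0,"dz": 0,"ax": 0,"ay": 0,"az": 0,"claw": -1},{"dx": 0,"dy": 0,"dz": 0,"ax": 0,"ay": 0,"az": 0,"claw": -1}]'

```text
clock: 2.75
eef_pos: [554.7, 121.2, 231.2]
tool_rot: [-1.57, -0.001, -2.489]
force: [0.1, 0.3, 0.5]
width: 84.9
```

Run:
```python
from h import *
st=read_state();print(st['eef_pos'].round(1),st['tool_rot'].round(3),st['qpos'].round(2),st['force'])
d=cam('top');s=cam('scene')
z=[cv2.cvtColor(i['color'],cv2.COLOR_RGB2BGR) for i in(d,s)]
cv2.imwrite('pics/a1.png',np.hstack([cv2.resize(i[100:320,120:350],(400,380)) for i in z]))
```

```text
[554.7 121.2 231.2] [-1.570e+00 -1.000e-03 -2.489e+00] [-0.19  0.51 -0.11  1.75  0.07  0.89 -1.25] [0.07505922 0.31692551 0.50875412]
```

View pics/a1.png

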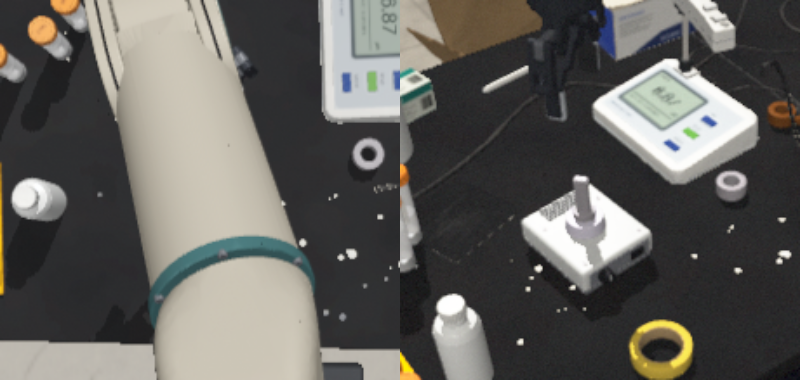

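Emit:
servo_tool --increments '[{"dx": 0.1,"dy": 0.2,"dz": -2.5,"ax": 0,"ay": 0,"az": 0,"claw": -1},{"dx": 0.1,"dy": 0.2,"dz": -5,"ax": 0,"ay": 0,"az": 0,"claw": -1},{"dx": 0.1,"dy": 0.2,"dz": -7.5,"ax": 0,"ay": 0,"az": 0,"claw": -1},{"dx": 0.1,"dy": 0.2,"dz": -10,"ax": 0,"ay": 0,"az": 0,"claw": -1},{"dx": 0.1,"dy": 0.2,"dz": -12,"ax": 0,"ay": 0,"az": 0,"claw": -1},{"dx": 0.1,"dy": 0.2,"dz": -14,"ax": 0,"ay": 0,"az": 0,"claw": -1},{"dx": 0.1,"dy": 0.2,"dz": -14.5,"ax": 0,"ay": 0,"az": 0,"claw": -1},{"dx": 0.1,"dy": 0.2,"dz": -14.5,"ax": 0,"ay": 0,"az": 0,"claw": -1}]'

```text
clock: 3.52
eef_pos: [555.0, 123.8, 85.2]
tool_rot: [-1.572, -0.003, -2.488]
force: [-1.0, 0.1, -0.0]
width: 85.5
```

Emit:
servo_tool --increments '[{"dx": 0,"dy": 0,"dz": 0,"ax": 0,"ay": 0,"az": 0,"claw": 0.4},{"dx": 0,"dy": 0,"dz": 0,"ax": 0,"ay": 0,"az": 0,"claw": 0.6},{"dx": 0,"dy": 0,"dz": 0,"ax": 0,"ay": 0,"az": 0,"claw": 0.6},{"dx": 0,"dy": 0,"dz": 0,"ax": 0,"ay": 0,"az": 0,"claw": 0.6},{"dx": 0,"dy": 0,"dz": 0,"ax": 0,"ay": 0,"az": 0,"claw": 0.6},{"dx": 0,"dy": 0,"dz": 0,"ax": 0,"ay": 0,"az": 0,"claw": 0.6}]'

```text
clock: 4.02
eef_pos: [556.3, 125.1, 86.8]
tool_rot: [-1.57, 0.001, -2.487]
force: [0.4, -0.0, -0.5]
width: 17.7
```

Run:
```python
from h import *
st=read_state();print(st)
s=cam('scene')
cv2.imwrite('pics/a2.png',cv2.resize(cv2.cvtColor(s['color'],cv2.COLOR_RGB2BGR)[140:290,150:310],(640,600)))
```

```text
{'clock': 4.0167, 'qpos': array([-0.21437303,  0.71185524, -0.08722938,  1.86488863,  0.10605112,
        0.56841322, -1.28588094]), 'qd': array([-0.00109972,  0.00407935,  0.00141542,  0.00085008,  0.00131766,
        0.0012077 , -0.0005101 ]), 'tau': array([ 2.31907144e-02, -5.36107600e+01, -4.74585257e-01, -1.24180859e+01,
        7.78368412e-03, -4.13182555e-03,  2.53364306e-04]), 'eef_pos': array([556.27991428, 125.07648408,  86.83648379]), 'tool_rot': array([-1.57041232e+00,  7.84455945e-04, -2.48676409e+00]), 'force': array([ 0.36099502, -0.0437879 , -0.49287106]), 'torque': array([-0.02016274,  0.01705551,  0.02001284]), 'width': 17.65930397475691}
```

View pics/a2.png

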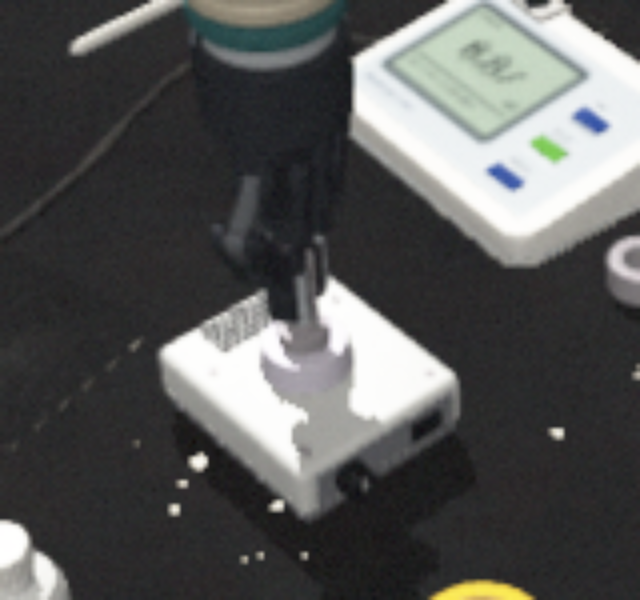

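Emit:
servo_tool --increments '[{"dx": 0,"dy": 0,"dz": 0,"ax": 0,"ay": 0,"az": 0,"claw": 0.7},{"dx": 0,"dy": 0,"dz": 0,"ax": 0,"ay": 0,"az": 0,"claw": 0.8},{"dx": 0,"dy": 0,"dz": 0,"ax": 0,"ay": 0,"az": 0,"claw": 1},{"dx": 0,"dy": 0,"dz": 0,"ax": 0,"ay": 0,"az": 0,"claw": 1},{"dx": 0,"dy": 0,"dz": 0,"ax": 0,"ay": 0,"az": 0,"claw": 1},{"dx": 0,"dy": 0,"dz": 0,"ax": 0,"ay": 0,"az": 0,"claw": 1},{"dx": 0,"dy": 0,"dz": 0,"ax": 0,"ay": 0,"az": 0,"claw": 1}]'

```text
clock: 4.65
eef_pos: [556.8, 124.2, 86.7]
tool_rot: [-1.569, 0.001, -2.487]
force: [1.8, -4.6, 5.1]
width: 9.0
```

Run:
```python
from h import *
st=read_state();print(st['eef_pos'].round(1),st['tool_rot'].round(3),st['force'].round(1),st['torque'].round(2),st['width'])
s=cam('scene')
cv2.imwrite('pics/a3.png',cv2.resize(cv2.cvtColor(s['color'],cv2.COLOR_RGB2BGR)[180:260,180:270],(720,600)))
```

```text
[556.8 124.2  86.7] [-1.569e+00  1.000e-03 -2.487e+00] [ 1.8 -4.6  5.1] [-0.91 -0.44  0.  ] 9.036459537793984
```

View pics/a3.png

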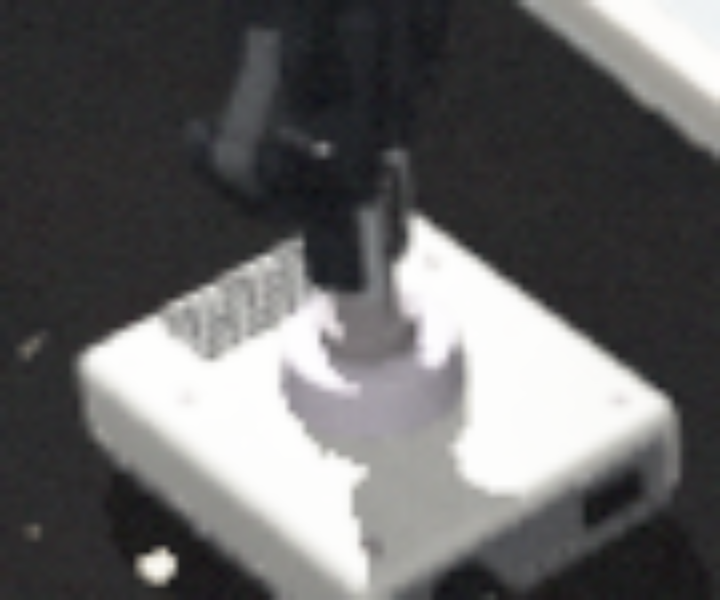

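Emit:
servo_tool --increments '[{"dx": 0,"dy": 0,"dz": 0,"ax": 0,"ay": 0,"az": 0.07,"claw": 1},{"dx": 0,"dy": 0,"dz": 0,"ax": 0,"ay": 0,"az": 0.14,"claw": 1},{"dx": 0,"dy": 0,"dz": 0,"ax": 0,"ay": 0,"az": 0.21,"claw": 1},{"dx": 0,"dy": 0,"dz": 0,"ax": 0,"ay": 0,"az": 0.28,"claw": 1},{"dx": 0,"dy": 0,"dz": 0,"ax": 0,"ay": 0,"az": 0.35,"claw": 1},{"dx": 0,"dy": 0,"dz": 0,"ax": 0,"ay": 0,"az": 0.42,"claw": 1},{"dx": 0,"dy": 0,"dz": 0,"ax": 0,"ay": 0,"az": 0.49,"claw": 1},{"dx": 0,"dy": 0,"dz": 0,"ax": 0,"ay": 0,"az": 0.52,"claw": 1}]'

```text
clock: 5.37
eef_pos: [556.7, 124.3, 86.7]
tool_rot: [-1.57, -0.0, -1.965]
force: [2.8, -4.9, 4.8]
width: 9.2
```

Emit:
servo_tool --increments '[{"dx": 0,"dy": 0,"dz": 0,"ax": 0,"ay": 0,"az": 0.07,"claw": 1},{"dx": 0,"dy": 0,"dz": 0,"ax": 0,"ay": 0,"az": 0.14,"claw": 1},{"dx": 0,"dy": 0,"dz": 0,"ax": 0,"ay": 0,"az": 0.21,"claw": 1},{"dx": 0,"dy": 0,"dz": 0,"ax": 0,"ay": 0,"az": 0.28,"claw": 1},{"dx": 0,"dy": 0,"dz": 0,"ax": 0,"ay": 0,"az": 0.35,"claw": 1},{"dx": 0,"dy": 0,"dz": 0,"ax": 0,"ay": 0,"az": 0.42,"claw": 1},{"dx": 0,"dy": 0,"dz": 0,"ax": 0,"ay": 0,"az": 0.49,"claw": 1},{"dx": 0,"dy": 0,"dz": 0,"ax": 0,"ay": 0,"az": 0.52,"claw": 1}]'

```text
clock: 6.03
eef_pos: [556.6, 124.3, 86.7]
tool_rot: [-1.57, -0.001, -1.444]
force: [1.9, -4.7, 5.2]
width: 9.4
```

Emit:
servo_tool --increments '[{"dx": 0,"dy": 0,"dz": 0,"ax": 0,"ay": 0,"az": 0,"claw": 1},{"dx": 0,"dy": 0,"dz": 0,"ax": 0,"ay": 0,"az": 0,"claw": 1},{"dx": 0,"dy": 0,"dz": 0,"ax": 0,"ay": 0,"az": 0,"claw": 1},{"dx": 0,"dy": 0,"dz": 0,"ax": 0,"ay": 0,"az": 0,"claw": 1},{"dx": 0,"dy": 0,"dz": 0,"ax": 0,"ay": 0,"az": 0,"claw": 1}]'

```text
clock: 6.45
eef_pos: [556.6, 124.3, 86.7]
tool_rot: [-1.57, -0.001, -1.447]
force: [3.0, -5.1, 5.4]
width: 8.9
```

Emit:
servo_tool --increments '[{"dx": 0,"dy": 0,"dz": 0,"ax": 0,"ay": 0,"az": 0,"claw": 0.5},{"dx": 0,"dy": 0,"dz": 0,"ax": 0,"ay": 0,"az": 0,"claw": -0.2},{"dx": 0,"dy": 0,"dz": 0,"ax": 0,"ay": 0,"az": 0,"claw": -1},{"dx": 0,"dy": 0,"dz": 0,"ax": 0,"ay": 0,"az": 0,"claw": -1},{"dx": 0,"dy": 0,"dz": 0,"ax": 0,"ay": 0,"az": 0,"claw": -1},{"dx": 0,"dy": 0,"dz": 0,"ax": 0,"ay": 0,"az": 0,"claw": -1}]'

```text
clock: 6.95
eef_pos: [555.7, 125.3, 86.1]
tool_rot: [-1.571, 0.0, -1.447]
force: [0.4, -1.2, -0.2]
width: 80.2
```

Run:
```python
from h import *
st=read_state();print(st['eef_pos'].round(1),st['tool_rot'].round(3),st['force'].round(1),st['torque'].round(2),st['width'],st['qpos'].round(2))
```

```text
[555.7 125.3  86.1] [-1.571  0.    -1.447] [ 0.4 -1.2 -0.2] [-0.02 -0.03  0.01] 80.18523602564166 [-0.03  0.74 -0.37  1.86  0.43  0.62 -0.55]
```

Emit:
servo_tool --increments '[{"dx": 0,"dy": 0,"dz": 2.5,"ax": 0,"ay": 0,"az": 0,"claw": -1},{"dx": 0,"dy": 0,"dz": 5.5,"ax": 0,"ay": 0,"az": 0,"claw": -1},{"dx": 0,"dy": 0,"dz": 9,"ax": 0,"ay": 0,"az": 0,"claw": -1},{"dx": 0,"dy": 0,"dz": 11.5,"ax": 0,"ay": 0,"az": 0,"claw": -1},{"dx": 0,"dy": -2,"dz": 11.5,"ax": 0,"ay": 0,"az": 0.1,"claw": -1},{"dx": -1,"dy": -5,"dz": 11.5,"ax": 0,"ay": 0,"az": 0.2,"claw": -1},{"dx": -2,"dy": -8.5,"dz": 11.5,"ax": 0,"ay": 0,"az": 0.3,"claw": -1},{"dx": -3,"dy": -12,"dz": 11.5,"ax": 0,"ay": 0,"az": 0.4,"claw": -1}]'

```text
clock: 7.62
eef_pos: [525.5, 4.4, 201.5]
tool_rot: [-1.57, -0.0, -1.04]
force: [0.6, -0.2, -0.2]
width: 85.2
```

Emit:
servo_tool --increments '[{"dx": -0.5,"dy": -3.5,"dz": 0,"ax": 0,"ay": 0,"az": 0.1,"claw": -1},{"dx": -1,"dy": -7,"dz": 0,"ax": 0,"ay": 0,"az": 0.2,"claw": -1},{"dx": -1,"dy": -10.5,"dz": 0,"ax": 0,"ay": 0,"az": 0.3,"claw": -1},{"dx": -1,"dy": -14,"dz": 0,"ax": 0,"ay": 0,"az": 0.4,"claw": -1},{"dx": -1,"dy": -17.5,"dz": 0,"ax": 0,"ay": 0,"az": 0.5,"claw": -1},{"dx": -1,"dy": -21,"dz": 0,"ax": 0,"ay": 0,"az": 0.56,"claw": -1},{"dx": -1,"dy": -24,"dz": 0,"ax": 0,"ay": 0,"az": 0.56,"claw": -1},{"dx": -1,"dy": -25.3,"dz": 0,"ax": 0,"ay": 0,"az": 0.56,"claw": -1}]'

```text
clock: 8.28
eef_pos: [514.8, -253.7, 200.6]
tool_rot: [-1.573, 0.0, -0.494]
force: [-0.2, -1.0, -0.6]
width: 85.1
```

Emit:
servo_tool --increments '[{"dx": 0,"dy": 0,"dz": -2,"ax": 0,"ay": 0,"az": 0,"claw": -1},{"dx": 0,"dy": 0,"dz": -4,"ax": 0,"ay": 0,"az": 0,"claw": -1},{"dx": 0,"dy": 0,"dz": -6,"ax": 0,"ay": 0,"az": 0,"claw": -1},{"dx": 0,"dy": 0,"dz": -7,"ax": 0,"ay": 0,"az": 0,"claw": -1},{"dx": 0,"dy": 0,"dz": -7,"ax": 0,"ay": 0,"az": 0,"claw": -1},{"dx": 0,"dy": 0,"dz": -7,"ax": 0,"ay": 0,"az": 0,"claw": -1}]'

```text
clock: 8.78
eef_pos: [516.2, -247.2, 131.4]
tool_rot: [-1.57, 0.001, -0.486]
force: [0.3, 0.4, -0.1]
width: 85.5
```

Run:
```python
from h import *
st=read_state();print(st['eef_pos'].round(1),st['tool_rot'].round(3),st['force'].round(1),st['width'],st['qpos'].round(2))
s=cam('scene');d=cam('top')
cv2.imwrite('pics/b1.png',np.hstack([cv2.resize(cv2.cvtColor(s['color'],cv2.COLOR_RGB2BGR)[100:250,260:420],(480,450)),cv2.resize(cv2.cvtColor(d['color'],cv2.COLOR_RGB2BGR)[130:240,180:300],(320,450*320//480))[:450].copy() if 0 else cv2.resize(cv2.cvtColor(d['color'],cv2.COLOR_RGB2BGR)[140:215,205:275],(320,450))]))
```

```text
[ 516.2 -247.2  131.4] [-1.57e+00  1.00e-03 -4.86e-01] [ 0.3  0.4 -0.1] 85.54391704611135 [ 0.82  0.73 -0.68  1.82  0.62  0.81  0.91]
```

View pics/b1.png

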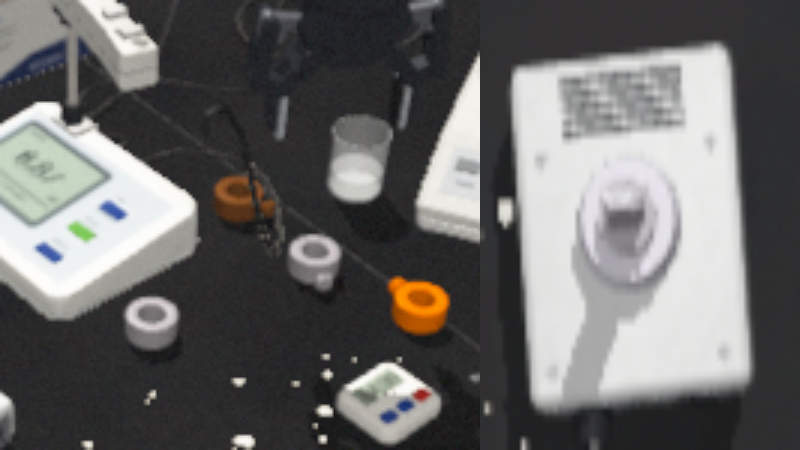

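Run:
```python
import cv2,numpy as np
a=cv2.imread('pics/scene0.png')[120:215,310:410];b=cv2.imread('pics/top0.png')[120:215,330:430]
f=lambda i:cv2.resize(cv2.convertScaleAbs(i,alpha=1.6,beta=20),(400,380),interpolation=2)
cv2.imwrite('pics/b2.png',np.hstack([f(a),f(b)]))
```

```text
(no output)
```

View pics/b2.png

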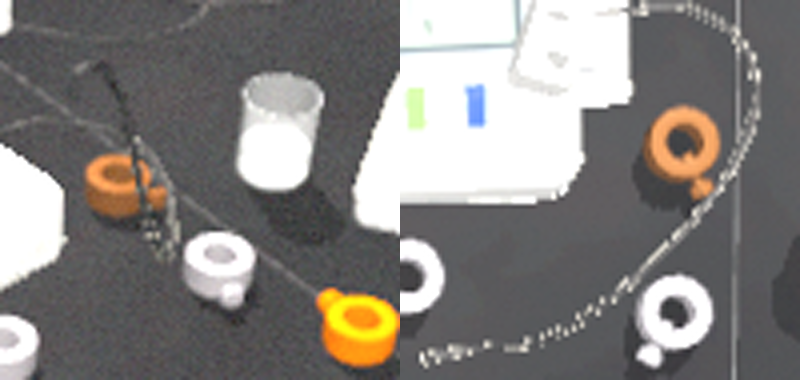

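Run:
```python
from h import *
d=cam('top');s=cam('scene')
P=lambda c:np.diag([1,1,1])@np.array([[c['f'],0,c['cx']],[0,c['f'],c['cy']],[0,0,1]])@np.c_[c['R'],c['t']]
def tri(a,b):
    X=cv2.triangulatePoints(P(d),P(s),np.array(a,float).reshape(2,1),np.array(b,float).reshape(2,1)).ravel();return X[:3]/X[3]
T=lambda x,y:(330+(x-400)/4,120+y/4)
S=lambda x,y:(310+x/4,120+y/4)
# epipolar: for several top pts print scene projections at heights
for t in[(430,355),(520,345),(600,305),(640,270),(690,215),(750,120),(740,40),(690,8),(640,8)]:
    u=T(*t); print(t,[(z,*np.round((np.array(proj(s,onplane(d,*u,z)))-[310,120])*4).astype(int)) for z in(0,40,80,120,160,200)])
```

```text
(430, 355) [(0, np.int64(69), np.int64(390)), (40, np.int64(69), np.int64(345)), (80, np.int64(70), np.int64(297)), (120, np.int64(70), np.int64(247)), (160, np.int64(71), np.int64(193)), (200, np.int64(71), np.int64(136))]
(520, 345) [(0, np.int64(130), np.int64(348)), (40, np.int64(130), np.int64(304)), (80, np.int64(130), np.int64(258)), (120, np.int64(130), np.int64(209)), (160, np.int64(130), np.int64(157)), (200, np.int64(130), np.int64(101))]
(600, 305) [(0, np.int64(162), np.int64(297)), (40, np.int64(161), np.int64(254)), (80, np.int64(161), np.int64(209)), (120, np.int64(161), np.int64(162)), (160, np.int64(161), np.int64(112)), (200, np.int64(161), np.int64(58))]
(640, 270) [(0, np.int64(167), np.int64(264)), (40, np.int64(167), np.int64(223)), (80, np.int64(167), np.int64(179)), (120, np.int64(166), np.int64(133)), (160, np.int64(166), np.int64(84)), (200, np.int64(166), np.int64(32))]
(690, 215) [(0, np.int64(167), np.int64(221)), (40, np.int64(166), np.int64(181)), (80, np.int64(166), np.int64(138)), (120, np.int64(166), np.int64(93)), (160, np.int64(166), np.int64(46))
[... 221 characters left out ...]
(-9)), (200, np.int64(148), np.int64(-57))]
(740, 40) [(0, np.int64(95), np.int64(128)), (40, np.int64(95), np.int64(90)), (80, np.int64(95), np.int64(51)), (120, np.int64(95), np.int64(9)), (160, np.int64(96), np.int64(-36)), (200, np.int64(96), np.int64(-83))]
(690, 8) [(0, np.int64(43), np.int64(130)), (40, np.int64(44), np.int64(93)), (80, np.int64(44), np.int64(53)), (120, np.int64(45), np.int64(11)), (160, np.int64(45), np.int64(-33)), (200, np.int64(46), np.int64(-81))]
(640, 8) [(0, np.int64(9), np.int64(146)), (40, np.int64(10), np.int64(108)), (80, np.int64(11), np.int64(68)), (120, np.int64(11), np.int64(26)), (160, np.int64(12), np.int64(-19)), (200, np.int64(13), np.int64(-67))]
```

Run:
```python
from h import *
s=cam('scene')
hsv=cv2.cvtColor(s['color'],cv2.COLOR_RGB2HSV)
for n,(u,v) in dict(sp=(310,207),col=(365,186)).items():
    w=16;g=s['color'][v-w:v+w,u-w:u+w]
    cv2.imwrite(f'pics/r_{n}.png',cv2.resize(cv2.cvtColor(g,cv2.COLOR_RGB2BGR),(400,400),interpolation=0))
a=[cv2.imread(f'pics/r_{n}.png') for n in('sp','col')];cv2.imwrite('pics/r.png',np.hstack(a))
# expected outlines for candidate
for c in[(524,-248.8),(521,-248.7)]:
    for R in(21,11):
        p=np.array([proj(s,[c[0]+R*np.cos(t),c[1]+R*np.sin(t),20]) for t in np.linspace(0,6.28,60)])
        print(c,R,((p.min(0)-[349,170])*12.5).round(),((p.max(0)-[349,170])*12.5).round())
for R in(21,11):
    p=np.array([proj(s,[540.6+R*np.cos(t),-92.4+R*np.sin(t),20]) for t in np.linspace(0,6.28,60)])
    print('sp',R,((p.min(0)-[294,191])*12.5).round(),((p.max(0)-[294,191])*12.5).round())
print(onplane(d:=s,0,0,0)[:1], onplane(cam('top'),337.5,209,230))
```

```text
(524, -248.8) 21 [82. 94.] [297. 228.]
(524, -248.8) 11 [133. 126.] [246. 196.]
(521, -248.7) 21 [ 92. 102.] [308. 236.]
(521, -248.7) 11 [143. 133.] [256. 204.]
sp 21 [86. 85.] [310. 232.]
sp 11 [139. 120.] [256. 197.]
[2462.22192511] [477.76955987 -79.87245119 230.        ]
```

View pics/r.png

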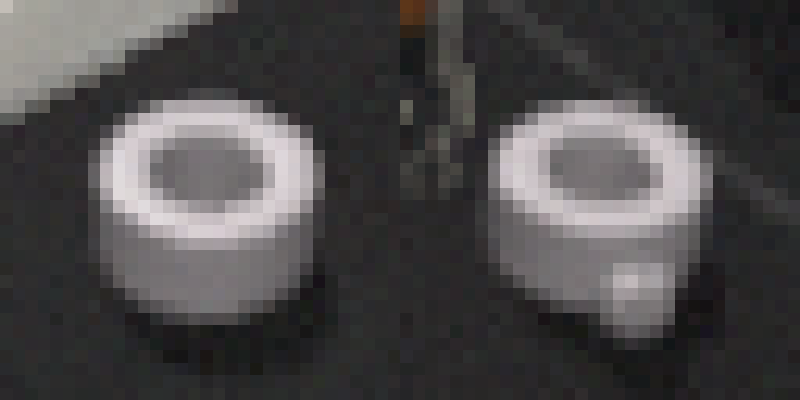

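Emit:
servo_tool --increments '[{"dx": 0.4,"dy": 0,"dz": -1.5,"ax": 0,"ay": 0,"az": 0,"claw": -1},{"dx": 0.8,"dy": 0,"dz": -3,"ax": 0,"ay": 0,"az": 0,"claw": -1},{"dx": 0.8,"dy": 0,"dz": -5,"ax": 0,"ay": 0,"az": 0,"claw": -0.8},{"dx": 0.8,"dy": 0,"dz": -7,"ax": 0,"ay": 0,"az": 0,"claw": -0.7},{"dx": 0.8,"dy": 0,"dz": -9,"ax": 0,"ay": 0,"az": 0,"claw": -0.6},{"dx": 0.8,"dy": 0,"dz": -9,"ax": 0,"ay": 0,"az": 0,"claw": -0.6},{"dx": 0.8,"dy": 0,"dz": -9,"ax": 0,"ay": 0,"az": 0,"claw": -0.6}]'

```text
clock: 9.67
eef_pos: [523.1, -247.3, 39.5]
tool_rot: [-1.571, 0.004, -0.486]
force: [0.3, -0.1, 0.0]
width: 68.1
```

Run:
```python
from h import *
st=read_state();print(st['eef_pos'].round(1),st['tool_rot'].round(3),st['force'].round(1),st['width'],st['qpos'].round(2))
s=cam('scene')
cv2.imwrite('pics/b3.png',cv2.resize(cv2.cvtColor(s['color'],cv2.COLOR_RGB2BGR)[140:230,310:430],(800,600)))
```

```text
[ 523.1 -247.3   39.5] [-1.571  0.004 -0.486] [ 0.3 -0.1  0. ] 68.14480820426287 [ 0.74  0.86 -0.57  1.85  0.73  0.66  0.81]
```

View pics/b3.png

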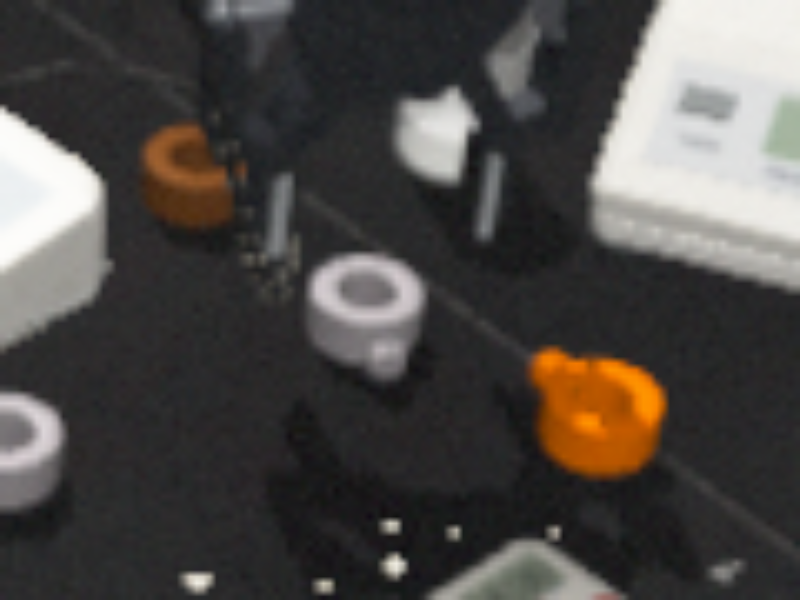

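Emit:
servo_tool --increments '[{"dx": 0.1,"dy": 0,"dz": -1,"ax": 0,"ay": 0,"az": 0,"claw": -0.6},{"dx": 0.1,"dy": 0,"dz": -2,"ax": 0,"ay": 0,"az": 0,"claw": -0.6},{"dx": 0.1,"dy": 0,"dz": -3,"ax": 0,"ay": 0,"az": 0,"claw": -0.6},{"dx": 0.1,"dy": 0,"dz": -3.4,"ax": 0,"ay": 0,"az": 0,"claw": -0.6},{"dx": 0.1,"dy": 0,"dz": -3.4,"ax": 0,"ay": 0,"az": 0,"claw": -0.6},{"dx": 0.1,"dy": 0,"dz": -3.4,"ax": 0,"ay": 0,"az": 0,"claw": -0.6}]'

```text
clock: 10.22
eef_pos: [524.8, -247.9, 7.0]
tool_rot: [-1.571, 0.001, -0.487]
force: [0.2, -0.6, -0.3]
width: 68.1
```

Emit:
servo_tool --increments '[{"dx": 0,"dy": 0,"dz": 0,"ax": 0,"ay": 0,"az": 0,"claw": -0.2},{"dx": 0,"dy": 0,"dz": 0,"ax": 0,"ay": 0,"az": 0,"claw": 0},{"dx": 0,"dy": 0,"dz": 0,"ax": 0,"ay": 0,"az": 0,"claw": 0.2},{"dx": 0,"dy": 0,"dz": 0,"ax": 0,"ay": 0,"az": 0,"claw": 1},{"dx": 0,"dy": 0,"dz": 0,"ax": 0,"ay": 0,"az": 0,"claw": 1},{"dx": 0,"dy": 0,"dz": 0,"ax": 0,"ay": 0,"az": 0,"claw": 1},{"dx": 0,"dy": 0,"dz": 0,"ax": 0,"ay": 0,"az": 0,"claw": 1},{"dx": 0,"dy": 0,"dz": 0,"ax": 0,"ay": 0,"az": 0,"claw": 1}]'

```text
clock: 10.88
eef_pos: [525.3, -248.4, 8.4]
tool_rot: [-1.571, -0.001, -0.487]
force: [-1.8, 0.2, 5.8]
width: 39.2
```

Run:
```python
from h import *
st=read_state();print(st['eef_pos'].round(1),st['tool_rot'].round(3),st['force'].round(1),st['torque'].round(2),st['width'],st['qpos'].round(2))
s=cam('scene')
cv2.imwrite('pics/b4.png',cv2.resize(cv2.cvtColor(s['color'],cv2.COLOR_RGB2BGR)[140:230,310:430],(800,600)))
```

```text
[ 525.3 -248.4    8.4] [-1.571e+00 -1.000e-03 -4.870e-01] [-1.8  0.2  5.8] [-0.03  0.37  0.04] 39.17042355451302 [ 0.72  0.91 -0.53  1.85  0.78  0.6   0.78]
```

View pics/b4.png

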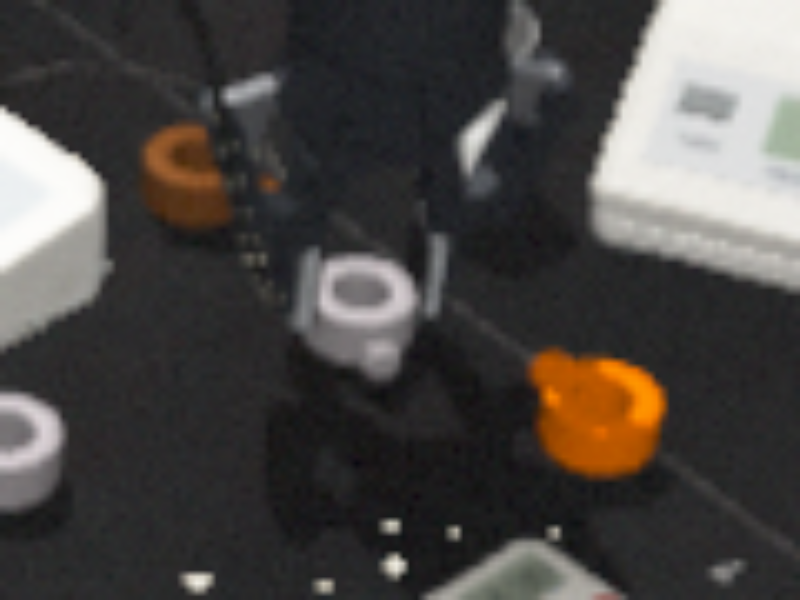

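Emit:
servo_tool --increments '[{"dx": 0,"dy": 0,"dz": 1,"ax": 0,"ay": 0,"az": 0,"claw": 1},{"dx": 0,"dy": 0,"dz": 2.5,"ax": 0,"ay": 0,"az": 0,"claw": 1},{"dx": 0,"dy": 0,"dz": 5,"ax": 0,"ay": 0,"az": 0,"claw": 1},{"dx": 0,"dy": 0,"dz": 7.5,"ax": 0,"ay": 0,"az": 0,"claw": 1},{"dx": 0,"dy": 0,"dz": 10,"ax": 0,"ay": 0,"az": 0,"claw": 1},{"dx": 0,"dy": 0,"dz": 12.5,"ax": 0,"ay": 0,"az": 0,"claw": 1},{"dx": 0,"dy": 0,"dz": 15,"ax": 0,"ay": 0,"az": 0,"claw": 1},{"dx": 0,"dy": 0,"dz": 16,"ax": 0,"ay": 0,"az": 0,"claw": 1}]'

```text
clock: 11.6
eef_pos: [526.7, -248.1, 171.2]
tool_rot: [-1.57, -0.005, -0.487]
force: [0.9, 0.5, -1.6]
width: 39.5
```

Emit:
servo_tool --increments '[{"dx": 0,"dy": 1.5,"dz": 0,"ax": 0,"ay": 0,"az": 0,"claw": 1},{"dx": 0.2,"dy": 3.5,"dz": 0,"ax": 0,"ay": 0,"az": 0,"claw": 1},{"dx": 0.4,"dy": 6,"dz": 0,"ax": 0,"ay": 0,"az": 0.08,"claw": 1},{"dx": 0.7,"dy": 8.5,"dz": 0,"ax": 0,"ay": 0,"az": 0.16,"claw": 1},{"dx": 1,"dy": 11,"dz": 0,"ax": 0,"ay": 0,"az": 0.24,"claw": 1},{"dx": 1.2,"dy": 13.5,"dz": 0,"ax": 0,"ay": 0,"az": 0.32,"claw": 1},{"dx": 1.4,"dy": 16,"dz": 0,"ax": 0,"ay": 0,"az": 0.4,"claw": 1},{"dx": 1.6,"dy": 18,"dz": 0,"ax": 0,"ay": 0,"az": 0.4,"claw": 1}]'

```text
clock: 12.27
eef_pos: [540.5, -65.8, 167.0]
tool_rot: [-1.57, 0.001, -0.082]
force: [0.5, 0.7, -1.2]
width: 39.3
```

Emit:
servo_tool --increments '[{"dx": 0.2,"dy": 2,"dz": 0,"ax": 0,"ay": 0,"az": 0.06,"claw": 1},{"dx": 0.4,"dy": 4,"dz": 0,"ax": 0,"ay": 0,"az": 0.12,"claw": 1},{"dx": 0.6,"dy": 6,"dz": 0,"ax": 0,"ay": 0,"az": 0.18,"claw": 1},{"dx": 0.8,"dy": 8,"dz": 0,"ax": 0,"ay": 0,"az": 0.21,"claw": 1},{"dx": 1,"dy": 10,"dz": 0,"ax": 0,"ay": 0,"az": 0.21,"claw": 1},{"dx": 1,"dy": 10,"dz": 0,"ax": 0,"ay": 0,"az": 0.21,"claw": 1},{"dx": 1,"dy": 10,"dz": 0,"ax": 0,"ay": 0,"az": 0.21,"claw": 1}]'

```text
clock: 12.85
eef_pos: [550.7, 33.3, 167.2]
tool_rot: [-1.57, 0.0, 0.126]
force: [0.0, -0.6, -1.1]
width: 39.4
```

Run:
```python
from h import *
st=read_state();print(st['eef_pos'].round(1),st['tool_rot'].round(3),st['force'].round(1),st['torque'].round(2),st['width'],st['qpos'].round(2))
s=cam('scene');save(s,'pics/s5.png')
cv2.imwrite('pics/b5.png',cv2.resize(cv2.cvtColor(s['color'],cv2.COLOR_RGB2BGR)[150:270,180:340],(800,600)))
```

```text
[550.7  33.3 167.2] [-1.57   0.     0.126] [ 0.  -0.6 -1.1] [-0.08  0.02  0.02] 39.41838938618003 [ 0.42  0.71 -0.85  1.85  0.67  0.9   0.95]
```

View pics/b5.png

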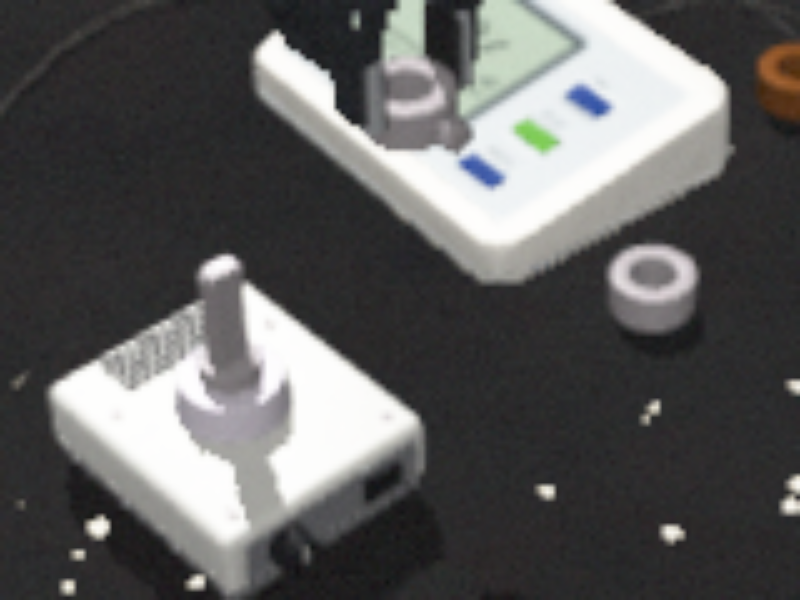

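Run:
```python
from h import *
d=dict(cam('scene'));im=cv2.imread('pics/s5.png')
z=[cv2.resize(im[y-22:y+22,x-20:x+20],(400,440),interpolation=0) for x,y in((264,170),(226,215))]
cv2.imwrite('pics/b6.png',np.hstack(z))
def ring(c,z,R):
    p=np.array([proj(d,[c[0]+R*np.cos(t),c[1]+R*np.sin(t),z]) for t in np.linspace(0,6.28,80)]);return p.min(0),p.max(0)
# prediction for collar at TCP xy, top 178.8
for c in[(550.7,33.3),(547.7,33.3)]:
  for R in (21,11):
    a,b=ring(c,178.8,R);print(c,R,((a-[244,148])*10).round(),((b-[244,148])*10).round())
  h=np.array([c[0]-30*np.cos(np.radians(7)),c[1]-30*np.sin(np.radians(7)),168.8]);print('head',((proj(d,h)-[244,148])*10).round())
for c in[(556.7,124.2),(553.7,124.2)]:
  a,b=ring(c,122,8);print('tip',((a-[206,193])*10).round(),((b-[206,193])*10).round())
```

```text
(550.7, 33.3) 21 [ 66. 119.] [272. 242.]
(550.7, 33.3) 11 [115. 148.] [223. 212.]
head [268. 285.]
(547.7, 33.3) 21 [ 74. 126.] [280. 250.]
(547.7, 33.3) 11 [123. 155.] [231. 220.]
head [276. 292.]
tip [133.  69.] [212. 120.]
tip [141.  77.] [219. 128.]
```

View pics/b6.png

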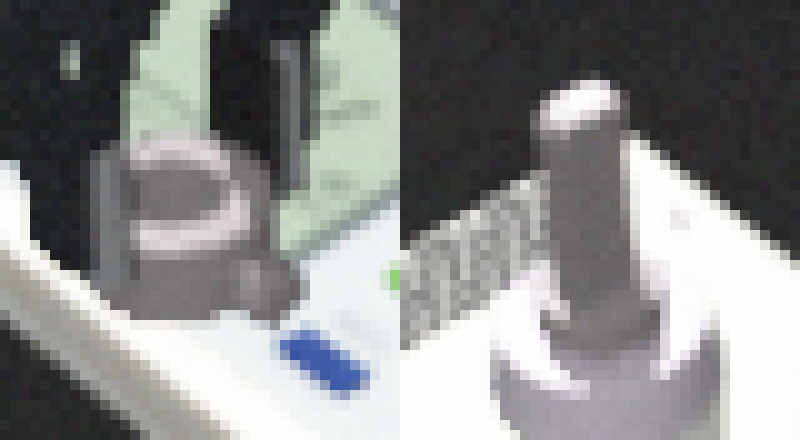

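Emit:
servo_tool --increments '[{"dx": 0.1,"dy": 1.5,"dz": 0,"ax": 0,"ay": 0,"az": 0,"claw": 1},{"dx": 0.2,"dy": 3.5,"dz": 0,"ax": 0,"ay": 0,"az": 0,"claw": 1},{"dx": 0.4,"dy": 6,"dz": 0,"ax": 0,"ay": 0,"az": 0,"claw": 1},{"dx": 0.6,"dy": 8,"dz": -0.5,"ax": 0,"ay": 0,"az": 0,"claw": 1},{"dx": 0.6,"dy": 9.1,"dz": -1.5,"ax": 0,"ay": 0,"az": 0,"claw": 1},{"dx": 0.6,"dy": 9.1,"dz": -2.7,"ax": 0,"ay": 0,"az": 0,"claw": 1},{"dx": 0.6,"dy": 9.1,"dz": -2.9,"ax": 0,"ay": 0,"az": 0,"claw": 1},{"dx": 0.6,"dy": 9.1,"dz": -2.9,"ax": 0,"ay": 0,"az": 0,"claw": 1}]'

```text
clock: 13.62
eef_pos: [556.3, 120.2, 136.8]
tool_rot: [-1.573, 0.003, 0.121]
force: [0.5, 0.3, -1.1]
width: 39.4
```

Emit:
servo_tool --increments '[{"dx": 0,"dy": 0,"dz": 0,"ax": 0,"ay": 0,"az": 0,"claw": 1},{"dx": 0,"dy": 0,"dz": 0,"ax": 0,"ay": 0,"az": 0,"claw": 1},{"dx": 0,"dy": 0,"dz": 0,"ax": 0,"ay": 0,"az": 0,"claw": 1},{"dx": 0,"dy": 0,"dz": 0,"ax": 0,"ay": 0,"az": 0,"claw": 1}]'

```text
clock: 13.95
eef_pos: [557.4, 122.4, 138.7]
tool_rot: [-1.571, -0.001, 0.122]
force: [-0.7, 0.0, -0.7]
width: 39.6
```

Run:
```python
from h import *
st=read_state();print(st['eef_pos'].round(1),st['tool_rot'].round(3),st['force'].round(1),st['torque'].round(2),st['width'])
s=cam('scene');save(s,'pics/s6.png');t=cam('top')
cv2.imwrite('pics/b7.png',np.hstack([cv2.resize(cv2.cvtColor(s['color'],cv2.COLOR_RGB2BGR)[170:250,190:270],(400,400),interpolation=2),cv2.resize(cv2.cvtColor(t['color'],cv2.COLOR_RGB2BGR)[140:220,200:280],(400,400),interpolation=2)]))
```

```text
[557.4 122.4 138.7] [-1.571e+00 -1.000e-03  1.220e-01] [-0.7  0.  -0.7] [-0.05 -0.03  0.  ] 39.566709006186414
```

View pics/b7.png

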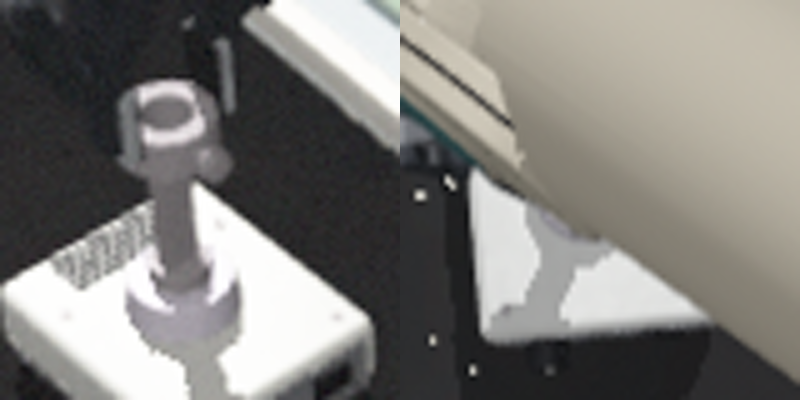

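Emit:
servo_tool --increments '[{"dx": -0.05,"dy": 0.2,"dz": 0,"ax": 0,"ay": 0,"az": 0,"claw": 1},{"dx": -0.05,"dy": 0.2,"dz": -0.2,"ax": 0,"ay": 0,"az": 0,"claw": 1},{"dx": -0.05,"dy": 0.2,"dz": -0.4,"ax": 0,"ay": 0,"az": 0,"claw": 1},{"dx": -0.05,"dy": 0.2,"dz": -0.4,"ax": 0,"ay": 0,"az": 0,"claw": 1},{"dx": -0.05,"dy": 0.2,"dz": -0.4,"ax": 0,"ay": 0,"az": 0,"claw": 1}]'

```text
clock: 14.47
eef_pos: [556.4, 125.0, 134.1]
tool_rot: [-1.571, 0.001, 0.123]
force: [0.7, -0.1, -1.8]
width: 39.4
```

Run:
```python
from h import *
st=read_state();print(st['eef_pos'].round(1),st['tool_rot'].round(3),st['force'].round(1),st['torque'].round(2),st['width'])
```

```text
[556.4 125.  134.1] [-1.571e+00  1.000e-03  1.230e-01] [ 0.7 -0.1 -1.8] [-0.02  0.01 -0.01] 39.43318582131834
```

Emit:
servo_tool --increments '[{"dx": 0,"dy": -0.08,"dz": -0.2,"ax": 0,"ay": 0,"az": 0,"claw": 1},{"dx": 0,"dy": -0.08,"dz": -0.4,"ax": 0,"ay": 0,"az": 0,"claw": 1},{"dx": 0,"dy": -0.08,"dz": -0.6,"ax": 0,"ay": 0,"az": 0,"claw": 1},{"dx": 0,"dy": -0.08,"dz": -0.6,"ax": 0,"ay": 0,"az": 0,"claw": 1},{"dx": 0,"dy": -0.08,"dz": -0.6,"ax": 0,"ay": 0,"az": 0,"claw": 1}]'

```text
clock: 14.88
eef_pos: [556.4, 124.2, 128.1]
tool_rot: [-1.571, 0.0, 0.123]
force: [-0.1, -0.0, -2.2]
width: 39.2
```

Run:
```python
from h import *
st=read_state();print(st['eef_pos'].round(1),st['tool_rot'].round(3),st['force'].round(1),st['torque'].round(2),st['width'])
```

```text
[556.4 124.2 128.1] [-1.571  0.     0.123] [-0.1 -0.  -2.2] [-0.   -0.    0.04] 39.17372606594078
```

Emit:
servo_tool --increments '[{"dx": 0,"dy": 0,"dz": -0.2,"ax": 0,"ay": 0,"az": 0,"claw": 1},{"dx": 0,"dy": 0,"dz": -0.4,"ax": 0,"ay": 0,"az": 0,"claw": 1},{"dx": 0,"dy": 0,"dz": -0.6,"ax": 0,"ay": 0,"az": 0,"claw": 1},{"dx": 0,"dy": 0,"dz": -0.6,"ax": 0,"ay": 0,"az": 0,"claw": 1},{"dx": 0,"dy": 0,"dz": -0.6,"ax": 0,"ay": 0,"az": 0,"claw": 1}]'

```text
clock: 15.3
eef_pos: [556.4, 124.2, 122.1]
tool_rot: [-1.571, 0.0, 0.123]
force: [-1.0, -0.3, -0.8]
width: 39.4
```

Run:
```python
from h import *
st=read_state();print(st['eef_pos'].round(1),st['tool_rot'].round(3),st['force'].round(1),st['torque'].round(2),st['width'])
s=cam('scene');save(s,'pics/s7.png')
cv2.imwrite('pics/b8.png',cv2.resize(cv2.cvtColor(s['color'],cv2.COLOR_RGB2BGR)[170:230,190:270],(800,600),interpolation=2))
```

```text
[556.4 124.2 122.1] [-1.571  0.     0.123] [-1.  -0.3 -0.8] [ 0.01 -0.01  0.03] 39.40372677183134
```

View pics/b8.png

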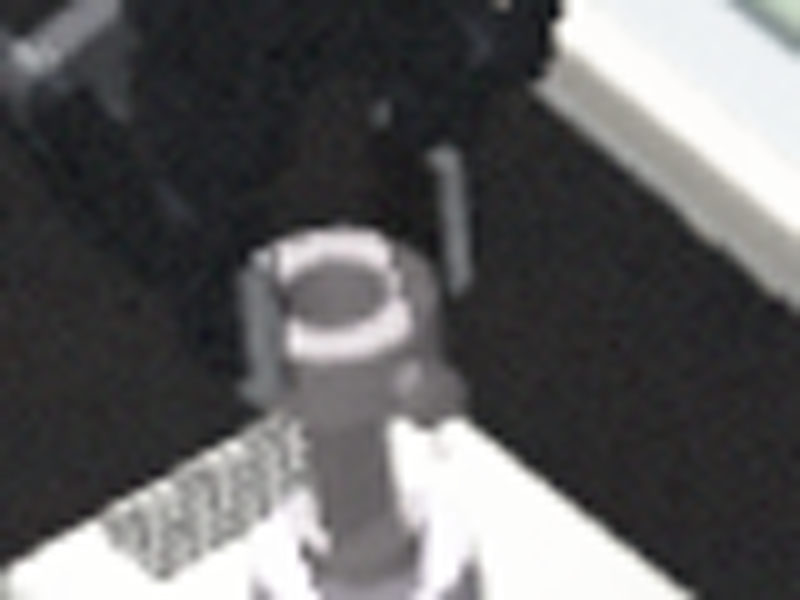

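Emit:
servo_tool --increments '[{"dx": 0,"dy": 0,"dz": -0.15,"ax": 0,"ay": 0,"az": 0,"claw": 1},{"dx": 0,"dy": 0,"dz": -0.3,"ax": 0,"ay": 0,"az": 0,"claw": 1},{"dx": 0,"dy": 0,"dz": -0.45,"ax": 0,"ay": 0,"az": 0,"claw": 1},{"dx": 0,"dy": 0,"dz": -0.6,"ax": 0,"ay": 0,"az": 0,"claw": 1},{"dx": 0,"dy": 0,"dz": -0.6,"ax": 0,"ay": 0,"az": 0,"claw": 1}]'

```text
clock: 15.77
eef_pos: [556.3, 124.1, 115.9]
tool_rot: [-1.571, 0.001, 0.123]
force: [1.0, 1.0, -1.1]
width: 39.2
```

Run:
```python
from h import *
st=read_state();print(st['eef_pos'].round(1),st['tool_rot'].round(3),st['force'].round(1),st['torque'].round(2),st['width'])
```

```text
[556.3 124.1 115.9] [-1.571e+00  1.000e-03  1.230e-01] [ 1.   1.  -1.1] [ 0.05 -0.    0.04] 39.158690749103634
```

Emit:
servo_tool --increments '[{"dx": 0,"dy": 0,"dz": -0.15,"ax": 0,"ay": 0,"az": 0,"claw": 1},{"dx": 0,"dy": 0,"dz": -0.3,"ax": 0,"ay": 0,"az": 0,"claw": 1},{"dx": 0,"dy": 0,"dz": -0.45,"ax": 0,"ay": 0,"az": 0,"claw": 1},{"dx": 0,"dy": 0,"dz": -0.55,"ax": 0,"ay": 0,"az": 0,"claw": 1},{"dx": 0,"dy": 0,"dz": -0.55,"ax": 0,"ay": 0,"az": 0,"claw": 1},{"dx": 0,"dy": 0,"dz": -0.55,"ax": 0,"ay": 0,"az": 0,"claw": 1}]'

```text
clock: 16.27
eef_pos: [556.5, 124.2, 110.7]
tool_rot: [-1.571, 0.0, 0.123]
force: [-0.2, 0.4, -0.7]
width: 39.3
```

Run:
```python
from h import *
st=read_state();print(st['eef_pos'].round(1),st['tool_rot'].round(3),st['force'].round(1),st['torque'].round(2),st['width'])
s=cam('scene');save(s,'pics/s8.png')
cv2.imwrite('pics/b9.png',cv2.resize(cv2.cvtColor(s['color'],cv2.COLOR_RGB2BGR)[190:235,200:260],(800,600),interpolation=0))
c=np.array([556.6-3,124.2])
for z in(122,):
  for R in(21,11):
    p=np.array([proj(s,[c[0]+R*np.cos(t),c[1]+R*np.sin(t),z]) for t in np.linspace(0,6.28,80)]);print(R,((p.min(0)-[200,190])*13.33).round(),((p.max(0)-[200,190])*13.33).round())
h=[c[0]-30*np.cos(.123),c[1]-30*np.sin(.123),112];print(((proj(s,h)-[200,190])*13.33).round())
h=[c[0],c[1],112];print(((proj(s,h)-[200,190])*13.33).round())
```

```text
[556.5 124.2 110.7] [-1.571  0.     0.123] [-0.2  0.4 -0.7] [-0.   -0.09  0.09] 39.27729229686004
21 [183.  88.] [457. 268.]
11 [248. 130.] [392. 224.]
[447. 322.]
[326. 226.]
```

View pics/b9.png

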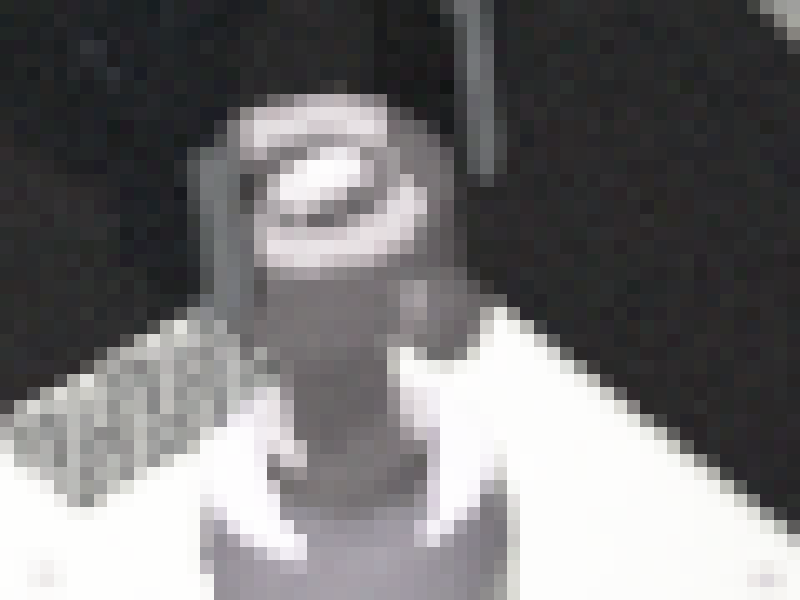

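Emit:
servo_tool --increments '[{"dx": 0,"dy": 0,"dz": 0,"ax": 0,"ay": 0,"az": 0,"claw": 1},{"dx": 0,"dy": 0,"dz": 0,"ax": 0,"ay": 0,"az": 0,"claw": 1},{"dx": 0,"dy": 0,"dz": 0,"ax": 0,"ay": 0,"az": 0,"claw": 1},{"dx": 0,"dy": 0,"dz": 0,"ax": 0,"ay": 0,"az": 0,"claw": 1},{"dx": 0,"dy": 0,"dz": 0,"ax": 0,"ay": 0,"az": 0,"claw": 1},{"dx": 0,"dy": 0,"dz": 0,"ax": 0,"ay": 0,"az": 0,"claw": 1}]'

```text
clock: 16.82
eef_pos: [556.5, 124.2, 110.8]
tool_rot: [-1.571, -0.0, 0.123]
force: [-0.3, -0.3, -1.9]
width: 39.1
```

Run:
```python
from h import *
st=read_state();print(st['eef_pos'].round(1),st['tool_rot'].round(3),st['force'].round(1),st['torque'].round(2),st['width'],abs(st['qd']).max())
s=cam('scene');save(s,'pics/s9.png');t=cam('top')
cv2.imwrite('pics/b10.png',np.hstack([cv2.resize(cv2.cvtColor(s['color'],cv2.COLOR_RGB2BGR)[190:235,200:245],(400,400),interpolation=2),cv2.resize(cv2.cvtColor(t['color'],cv2.COLOR_RGB2BGR)[130:230,200:300],(400,400),interpolation=2)]))
```

```text
[556.5 124.2 110.8] [-1.571 -0.     0.123] [-0.3 -0.3 -1.9] [0.03 0.02 0.03] 39.0800962598764 0.0018285140985596952
```

View pics/b10.png

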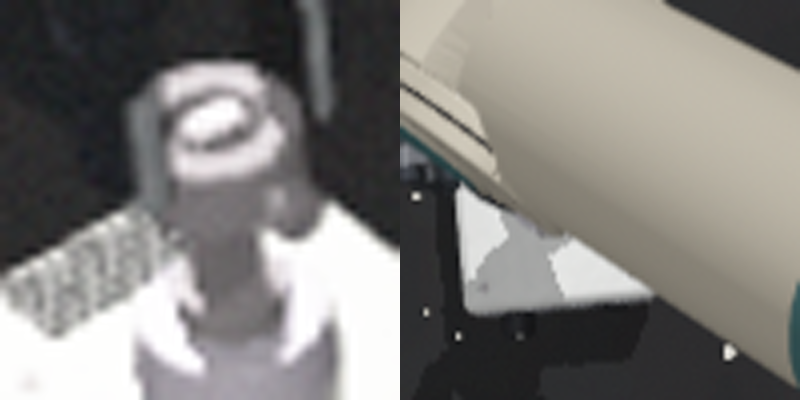

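```bash
python3 -c "
from h import *
print(finish_job())"
```

```text
the job is handed in; nothing more can be done
None
```

I turned the spindle and handed the job in at about 17 s with the collar held over it, level and close to flush. No verdict was reported, so these are my own last checks.

- **Spindle:** I pinched it across the flats (opening read 9 mm) and turned it about 60° counter-clockwise. The flats then faced along the drive's front–back line, at a yaw of about 7° in world.
- **Collar:** I picked the steel ring with the thumbscrew, swung the screw to the drive's front and lowered it over the spindle with no more than about 2 N on the wrist.
- **Position at hand-in:** The tool was at (556.5, 124.2, 110.8) mm, upright and at rest. That puts the collar top at about 122.4 mm, against the spindle end at 122 mm. The last close-up shows the spindle tip centred in the bore and flush.
- **Thumbscrew:** In the last crops its head lay 1–2 mm from where I expected it sideways (limit 8 mm).
- **Disagreements:**
  - The two cameras differ by about 3 mm in x. I used the position felt by pinching the spindle.
  - The finger opening read 39 mm on the 42 mm ring. I put that down to the pads giving.
  - The final top view was blocked by the arm, so the last check rests on the scene camera and the arm's own readings.
- **Other items:** I did not touch the bystanders as far as I could tell, but took no full-scene check of them at the end. I saw no force when the fingers overlapped the thin cable by the collar in the picture.

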